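# Snap the point guards home on divider and awl

## Task

The divider and the awl lie in their cradles with their sharp points bare. Push the red guard and the blue guard along their cradles, in either order, until each has snapped fully home over its points against the brass stops, and leave the loose things on the table where they are.

Things in the scene. Friction and masses are not known exactly. Their poses are not given: they have to be found in the camera images.
- divider_cradle: wooden cradle block, 190 x 56 mm and 14 mm high, fixed to the table, holding the steel drafting divider (two points). Origin on the table, under the rear edge of the two brass stops, midway across; x is level, the way the red guard slides home (the tool's points look to -x); z up. The block reaches from x = -80 to +110 mm.
- divider_guard_push (a point): centre of the rear face of the red guard's push plate, 31 mm above the table; moves with the guard; same axes as the cradle, push towards +x. Guard: red plastic cap on the cradle's top, 45 mm long, body 34 mm wide and 30 mm high; the flat upright plate at its rear is 42 mm wide, 14 to 48 mm above the table. With the guard fully back the block ends 5 mm behind the plate.
- divider_guard (a joint): travel of the red guard along its cradle in m: 0 = fully back, points bare; 0.030 = fully home, its front edge against the brass stops (a hard stop). Friction of 2 N holds it anywhere; from about 0.016 a sprung detent resists with up to about 8 N, and past about 0.026 it snaps home by itself and is held there.
- awl_cradle: wooden cradle block, 190 x 56 mm and 14 mm high, fixed to the table, holding the awl (one point, dark wooden handle). Origin on the table, under the rear edge of the two brass stops, midway across; x is level, the way the blue guard slides home (the tool's points look to -x); z up. The block reaches from x = -80 to +110 mm.
- awl_guard_push (a point): centre of the rear face of the blue guard's push plate, 31 mm above the table; moves with the guard; same axes as the cradle, push towards +x. Guard: blue plastic cap on the cradle's top, 45 mm long, body 34 mm wide and 30 mm high; the flat upright plate at its rear is 42 mm wide, 14 to 48 mm above the table. With the guard fully back the block ends 5 mm behind the plate.
- awl_guard (a joint): travel of the blue guard along its cradle in m: 0 = fully back, points bare; 0.030 = fully home, its front edge against the brass stops (a hard stop). Friction of 2 N holds it anywhere; from about 0.016 a sprung detent resists with up to about 8 N, and past about 0.026 it snaps home by itself and is held there.
- dome_weight: heavy dome-shaped bronze bench weight, 64 mm across, 43 mm high, loose; origin at the centre of its underside
- saddle: small black ebony saddle, 16 x 38 x 12 mm, loose, lying on the table; origin at the centre of its underside
- glue_jar: amber glue jar with black cap, 60 mm across, 75 mm high, loose; origin at the centre of its underside
- brush: glue brush about 170 mm long, loose, lying on the table
- neck_block: pale wooden block 45 x 50 x 34 mm, loose; origin at the centre of its underside

How it is judged:
By the outcome, as a careful person would: the job done as asked, in the order asked, and still so for the second after the job is handed in, with the robot touching nothing.
It also fails if it takes over 48 s, if anything falls off the work surface, if the arm or the gripper's body presses on something with over 40 N, if the wrist force passes 120 N, or if a joint passes its speed limit or range.

## Robot

A 6-joint arm with a two-finger parallel gripper is mounted at the origin on the work surface. World frame = base frame: x ahead of the robot, y to its left, z up, the work surface at z = 0. Lengths are in m, angles in rad, forces in N, time in s.
With the tool pointing down it reaches from about 0.25 to 0.725 m from the base axis. Payload 4 kg.
Tool frame: the origin (TCP) lies at the very end of the fingers, on their centre line; the grasp point (between the pads) lies 19 mm behind it; z points along the fingers, y is the direction in which the jaws open and shut (so a half turn about z gives the same grasp; the last joint's range is limited). The gripper opens to 85 mm and grips with 20 to 120 N. Pads are 22 mm wide; open, the fingers measure 114 mm over their backs; the gripper's body (76 mm by 85 mm) begins 54 mm behind the grasp point. The pads swing forward as they close: fully open they stand 13 mm farther back than shut.
Start: joints at [-1.276, 0.241, 0.005, 1.335, 0, 1.571], TCP at [0.145, -0.478, 0.231] pointing down, gripper open.
Joint ranges: [-2.72, 2.72], [-1.05, 1.87], [-1.09, 1.28], [-1.99, 2.15], [-1.42, 1.44], [-3.14, 3.14]. Speed limits (rad/s): [2.79, 2.79, 3.14, 3.14, 3.14, 3.14].

## Interface

Orientations are given as a unit quaternion [x, y, z, w].
In Python, from workcell import bot, camera gives the robot as it stands. The module is installed in compiled form; this text tells all that it offers.
- The arm moves only by the tool send_rows, never from a script. Its argument "deltas" is a list of rows, each an object with "grip": the opening, from 0 (shut) to 1 (fully open); "translation": the shift along the tool's x, y, z in m, a list of three; "twist": the turn, a rotation vector about the tool's x, y, z in degrees, a list of three. A call has 1 to 5 rows; each row is the pose to reach, as a shift and turn from the pose measured when the call began, along the tool's axes at that moment; what a row does not reach only later rows make up. A row lasts 1/8 s, in which the tool goes at most 62.5 mm and 10.7 degrees, less where a joint would pass 70% of its speed; a pose out of reach is approached as far as the arm can. A call with a gripper value outside its range is refused whole. The fingers move at their own pace and stop on an object; the grip force is fixed at half the most. Time passes only in rows, so rows that repeat a pose let the fingers close. It gives the time, the measured TCP pose, the force and the opening at its end, in the units of the state.
- bot.get_obs(): the state, without advancing time (a new reading comes with each control period).
- camera(name): name is "scene" or "top" or "wrist"; returns a dict with "color" (420x560x3 uint8, blue, green, red), "intrinsics" (3x3 intrinsics, pixels), "k1" (the pictures are not rectified: a ray, as slopes to the right and down, at radius r is drawn at 1 + k1 r^2 times it, then the intrinsics apply), "xyz" and "rotation" of the camera in the world. Camera axes: x right, y down, z forward; pixel columns grow to the right and rows downward; lengths in m; the calibration is good to about 2 mm. A picture is of the moment at which its call begins. There is no depth.
- bot.job_done(): hands the job in, once; it reports no verdict.
The state is a dict: "clock": time; "joint_pos": joint angles; "joint_vel": joint speeds; "tau": joint torques, N m; "eef_pos": TCP position; "tool_rot": TCP orientation; "ft_force": force on the tool from outside, world axes, zero at the start; "ft_torque": the same for the moment, N m; "grip_width": finger opening in m.
Only numpy, scipy, OpenCV 4.12 (cv2) and the standard library are available. Lean on these libraries where they do the work, as an engineer would, in place of code of your own. Each camera call takes 0.05 s, during which the arm holds its last target.

## Working session

There is one attempt and no reset: what is moved stays moved. The work goes in short steps, Python scripts to look and compute and a tool call to move; the robot and the scene stay as the last step left them, time stands still between calls to the robot, and variables do not carry over. Pictures are saved under pics/ and viewed, and the job is handed in when it is done.

Besides the shell and the picture viewer there is one more tool, called after "Call:" as name([rows], argument=value, ...), one row to a line, values as JSON. send_rows: Moves the arm, as the interface text tells. Its arguments: {"type":"object","properties":{"deltas":{"type":"array","items":{"type":"object","properties":{"grip":{"type":"number"},"translation":{"type":"array","items":{"type":"number"}},"twist":{"type":"array","items":{"type":"number"}}}}}},"required":["deltas"]}

```bash
mkdir -p pics; python3 - <<'E'
from workcell import bot,camera
import cv2,json
print(bot.get_obs())
for n in ("scene","top","wrist"):
    c=camera(n); cv2.imwrite(f"pics/{n}0.png",c["color"]); print(n,c["intrinsics"].tolist(),c["k1"],c["xyz"],c["rotation"])
E
```

```text
{'clock': 0.0, 'joint_pos': array([-1.27598785e+00,  2.41421447e-01,  3.70113033e-03,  1.33517493e+00,
       -6.48474545e-05,  1.57081124e+00]), 'joint_vel': array([ 1.05618174e-04,  5.22824196e-04, -2.33939684e-05, -2.37391391e-05,
       -7.31476402e-04,  4.36262843e-04]), 'tau': array([-1.08103621e-03, -3.72316718e+01,  2.52408439e+01,  1.68222823e-02,
       -8.59889747e-05, -6.04320391e-06]), 'eef_pos': array([ 0.14507534, -0.47782828,  0.2303999 ]), 'tool_rot': array([ 9.89156197e-01,  1.46863595e-01, -1.86215147e-04, -1.03331640e-03]), 'ft_force': array([ 0.42624568, -0.09994701, -0.03207312]), 'ft_torque': array([ 0.03461287, -0.01286882, -0.02250368]), 'grip_width': 0.08562179794565616}
scene [[428.6322712601903, 0.0, 287.6972726734111], [0.0, 428.6322712601903, 208.43774257135792], [0.0, 0.0, 1.0]] 0.005682184227540065 [1.03706102 0.47465991 0.92616653] [ 0.32845202  0.8947737  -0.28082342 -0.11241664]
top [[429.6203106138684, 0.0, 281.90655246239254], [0.0, 429.6203106138684, 209.01128186710815], [0.0, 0.0, 1.0]] -0.13530586617124424 [ 0.56245794 -0.0044633   1.20116341] [-0.70337766  0.71020882 -0.01794771  0.02326352]
wrist [[295.73754359721806, 0.0, 272.8116642424415], [0.0, 295.73754359721806, 209.07602343312658], [0.0, 0.0, 1.0]] -0.03938741417439224 [ 0.20867194 -0.45937665  0.37255732] [ 0.79565343 -0.59073091 -0.08081247  0.1069671 ]
```

View pics/top0.png

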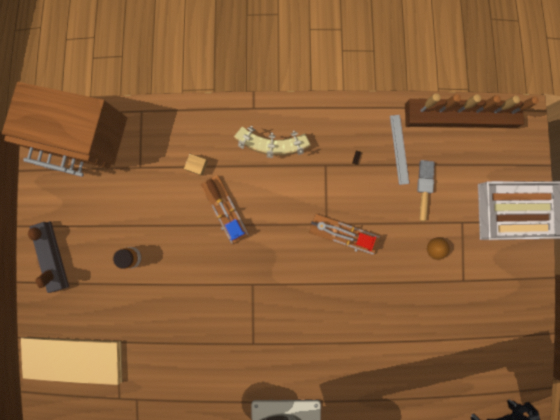

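View pics/scene0.png

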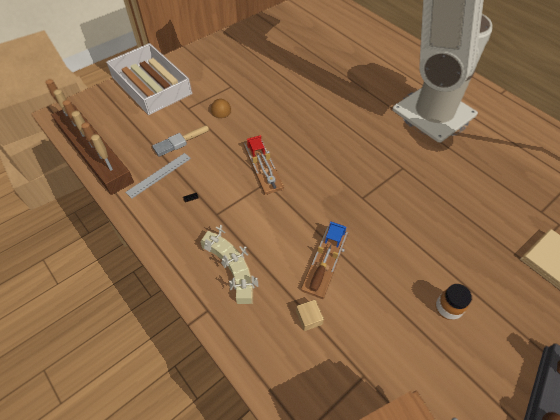

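```bash
cat > h.py <<'E'
import numpy as np,cv2
from scipy.spatial.transform import Rotation as R
def ray(c,uv):
    K=c["intrinsics"];uv=np.atleast_2d(np.float64(uv))
    p=cv2.undistortPoints(uv[:,None],K,np.array([c["k1"],0,0,0,0.]))[:,0]
    d=np.c_[p,np.ones(len(p))]; return R.from_quat(c["rotation"]).apply(d)
def plane(c,uv,z):
    d=ray(c,uv);o=np.array(c["xyz"]);return o+d*((z-o[2])/d[:,2:3])
def proj(c,P):
    P=np.atleast_2d(P);q=R.from_quat(c["rotation"]).inv().apply(P-c["xyz"])
    s=q[:,:2]/q[:,2:];s=s*(1+c["k1"]*(s**2).sum(1,keepdims=True))
    return s@c["intrinsics"][:2,:2].T+c["intrinsics"][:2,2]
def mask(img,col):
    h=cv2.cvtColor(img,cv2.COLOR_BGR2HSV)
    if col=="red": m=((h[...,0]<5)|(h[...,0]>174))&(h[...,1]>180)&(h[...,2]>90)
    else: m=(h[...,0]>105)&(h[...,0]<130)&(h[...,1]>150)&(h[...,2]>70)
    m=m.astype(np.uint8)*255
    n,l,s,ce=cv2.connectedComponentsWithStats(m); 
    i=1+np.argmax(s[1:,4]); return (l==i).astype(np.uint8)*255
E
python3 - <<'E'
from workcell import camera
from h import *
for n in ("top","scene"):
    c=camera(n);im=c["color"]
    t=[]
    for col in("red","blue"):
        m=mask(im,col);ct=max(cv2.findContours(m,0,2)[0],key=cv2.contourArea)
        r=cv2.minAreaRect(ct);print(n,col,cv2.contourArea(ct),r,cv2.boxPoints(r).round(1).tolist())
        x,y=map(int,r[0]);print("crop",x-50,y-50)
        t.append(cv2.resize(im[y-50:y+50,x-50:x+50],(400,400),interpolation=cv2.INTER_CUBIC))
    cv2.imwrite(f"pics/crop_{n}.png",np.hstack(t))
E
```

```text
top red 175.5 ((365.3962097167969, 241.61322021484375), (16.483266830444336, 14.148136138916016), 15.945394515991211) [[355.5, 246.1999969482422], [359.3999938964844, 232.5], [375.29998779296875, 237.10000610351562], [371.3999938964844, 250.6999969482422]]
crop 315 191
top blue 156.0 ((234.00001525878906, 229.00003051757812), (15.20526123046875, 11.627553939819336), 63.43495178222656) [[225.39999389648438, 224.8000030517578], [235.8000030517578, 219.60000610351562], [242.60000610351562, 233.1999969482422], [232.1999969482422, 238.39999389648438]]
crop 184 179
scene red 169.0 ((255.31134033203125, 145.83963012695312), (18.54367446899414, 14.697578430175781), 74.05460357666016) [[245.6999969482422, 138.89999389648438], [259.79998779296875, 134.89999389648438], [264.8999938964844, 152.6999969482422], [250.8000030517578, 156.8000030517578]]
crop 205 95
scene blue 220.5 ((334.41094970703125, 233.90411376953125), (16.619842529296875, 20.833324432373047), 20.556047439575195) [[323.0, 240.6999969482422], [330.29998779296875, 221.1999969482422], [345.79998779296875, 227.10000610351562], [338.5, 246.60000610351562]]
crop 284 183
```

View pics/crop_top.png

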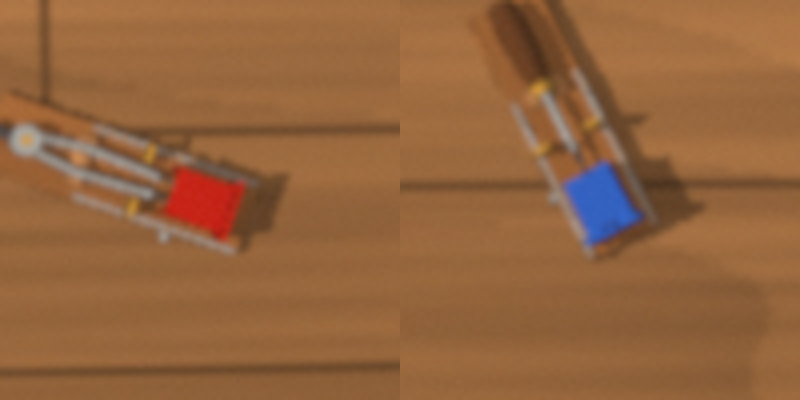

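View pics/crop_scene.png

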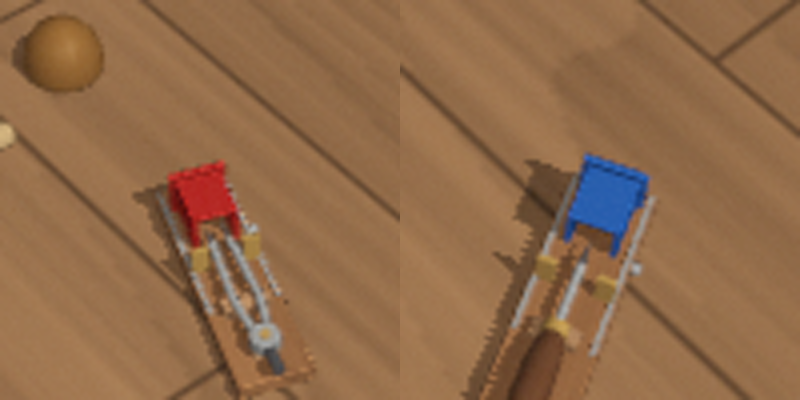

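View pics/wrist0.png

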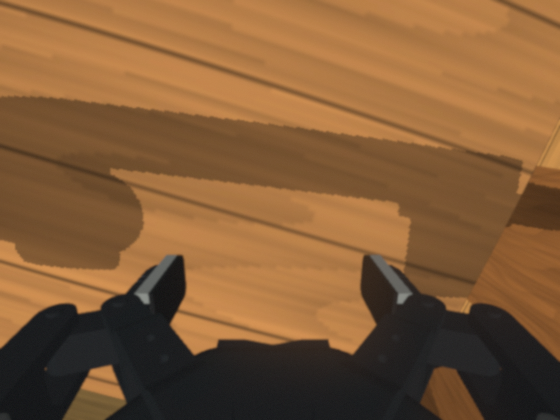

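```bash
python3 - <<'E'
from workcell import camera
from h import *
D={"top":{"off":((315,191),(184,179)),
 "red":dict(plate=[(246,182),(224,240)],stop=[(150,153),(133,207)],rail=[(258,183),(236,252)]),
 "blue":dict(plate=[(188,246),(244,220)],stop=[(140,149),(192,123)],rail=[(190,258),(252,222)])},
 "scene":{"off":((205,95),(284,183)),
 "red":dict(plate=[(168,175),(224,162)],stop=[(200,258),(251,243)]),
 "blue":dict(plate=[(186,155),(249,173)],stop=[(148,268),(206,288)])}}
Z=dict(plate=.048,stop=.022,rail=.02)
for col in("red","blue"):
  for n in("top","scene"):
    c=camera(n)
    off=np.array(D[n]["off"][col=="blue"])
    r={}
    for k,v in D[n][col].items():
        P=plane(c,np.array(v)/4+off-0.375,Z[k])
        r[k]=P.mean(0); d=P[1]-P[0]
        print(col,n,k,P.round(4).tolist(),"mid",r[k].round(4),"len",np.linalg.norm(d).round(4),"normal",np.degrees(np.arctan2(d[0],-d[1]))%180)
    d=r["stop"]-r["plate"];print("  yaw",np.degrees(np.arctan2(d[1],d[0])),np.linalg.norm(d[:2]))
E
```

```text
red top plate [[0.5541, -0.2492, 0.048], [0.5154, -0.2336, 0.048]] mid [ 0.5348 -0.2414  0.048 ] len 0.0418 normal 68.03843145479415
red top stop [[0.5747, -0.1885, 0.022], [0.5378, -0.1761, 0.022]] mid [ 0.5562 -0.1823  0.022 ] len 0.0389 normal 71.52257761313852
red top rail [[0.5531, -0.2635, 0.02], [0.5059, -0.2473, 0.02]] mid [ 0.5295 -0.2554  0.02  ] len 0.05 normal 71.13257189710993
  yaw 70.01059283048917 0.06287972764734286
red scene plate [[0.5538, -0.2448, 0.048], [0.5154, -0.2295, 0.048]] mid [ 0.5346 -0.2371  0.048 ] len 0.0413 normal 68.3719247344773
red scene stop [[0.5712, -0.1878, 0.022], [0.5348, -0.1759, 0.022]] mid [ 0.553  -0.1819  0.022 ] len 0.0383 normal 71.88575664792312
  yaw 71.51739322936474 0.05825440180940595
blue top plate [[0.5474, 0.1425, 0.048], [0.5646, 0.1046, 0.048]] mid [0.556  0.1236 0.048 ] len 0.0415 normal 24.39277266234614
blue top stop [[0.6141, 0.1788, 0.022], [0.6317, 0.1427, 0.022]] mid [0.6229 0.1608 0.022 ] len 0.0402 normal 25.999529571275033
blue top rail [[0.5388, 0.1447, 0.02], [0.5632, 0.1018, 0.02]] mid [0.551  0.1232 0.02  ] len 0.0494 normal 29.628294710686113
  yaw 29.08171712781127 0.07653245150408021
blue scene plate [[0.5679, 0.1105, 0.048], [0.5475, 0.1448, 0.048]] mid [0.5577 0.1276 0.048 ] len 0.0399 normal 30.73749176175224
blue scene stop [[0.6286, 0.1441, 0.022], [0.6113, 0.1766, 0.022]] mid [0.6199 0.1603 0.022 ] len 0.0368 normal 27.979244223841874
  yaw 27.7186310992181 0.07035691889729118
```

```bash
cat >> h.py <<'E'
def go(bot,p,yaw):
    s=bot.get_obs();r=R.from_quat(s["tool_rot"]);p=np.array(p)
    T=R.from_matrix(np.c_[[np.cos(yaw),np.sin(yaw),0],[np.sin(yaw),-np.cos(yaw),0],[0,0,-1]])
    T=R.from_matrix(np.array([[np.cos(yaw),np.sin(yaw),0],[np.sin(yaw),-np.cos(yaw),0],[0,0,-1]]))
    print("now",s["eef_pos"].round(4),"trans mm",(r.inv().apply(p-s["eef_pos"])*1000).round(1),"twist",np.degrees((r.inv()*T).as_rotvec()).round(1),"yaw now",np.degrees(np.arctan2(*r.as_matrix()[[1,0],0])).round(2),"F",s["ft_force"].round(1),s["clock"],s["grip_width"])
E
python3 - <<'E'
from workcell import bot
from h import *
go(bot,(.525,-.267,.12),np.radians(71.2))
E
```

```text
now [ 0.1453 -0.4784  0.2312] trans mm [424.8 -91.9 111.3] twist [ -0.   -0.  -54.3] yaw now 16.89 F [-0.3 -0.  -0.3] 0.45 0.08530125535573396
```

Call:
send_rows([
  {"grip": 0,"translation": [0.05,-0.011,0.013],"twist": [0,0,-6.5]},
  {"grip": 0,"translation": [0.1,-0.022,0.026],"twist": [0,0,-13]},
  {"grip": 0,"translation": [0.155,-0.034,0.04],"twist": [0,0,-20]},
  {"grip": 0,"translation": [0.21,-0.045,0.055],"twist": [0,0,-27]},
  {"grip": 0,"translation": [0.26,-0.056,0.068],"twist": [0,0,-34]},
])

```text
clock: 1.08
eef_pos: [0.3794, -0.3482, 0.1629]
tool_rot: [0.902, 0.432, 0.0, 0.0]
ft_force: [-0.2, -0.3, 0.3]
grip_width: 0.0002
```

```bash
python3 - <<'E'
from workcell import bot
from h import *
go(bot,(.525,-.267,.12),np.radians(71.2))
E
```

```text
now [ 0.3794 -0.3482  0.1629] trans mm [154.6  62.4  42.9] twist [  0.    0.  -20.1] yaw now 51.14 F [-0.2 -0.3  0.3] 1.075 0.0001546899009229988
```

Call:
send_rows([
  {"grip": 0,"translation": [0.05,0.02,0.014],"twist": [0,0,-6.5]},
  {"grip": 0,"translation": [0.1,0.041,0.028],"twist": [0,0,-13]},
  {"grip": 0,"translation": [0.14,0.057,0.039],"twist": [0,0,-18]},
  {"grip": 0,"translation": [0.1546,0.0624,0.043],"twist": [0,0,-20.1]},
  {"grip": 0,"translation": [0.1546,0.0624,0.043],"twist": [0,0,-20.1]},
])

```text
clock: 1.7
eef_pos: [0.525, -0.2665, 0.1194]
tool_rot: [0.813, 0.583, -0.0, -0.0]
ft_force: [-0.5, -0.8, 0.5]
grip_width: 0.0001
```

```bash
python3 - <<'E'
from workcell import bot,camera
from h import *
go(bot,(.525,-.267,.024),np.radians(71.2))
c=camera("wrist");cv2.imwrite("pics/w1.png",c["color"])
P=np.array([[.5353,-.2378,.048],[.5545,-.182,.022]])
print(proj(c,P))
E
```

```text
now [ 0.525  -0.2665  0.1194] trans mm [-0.4  0.2 95.4] twist [-0.1  0.   0.1] yaw now 71.29 F [-0.5 -0.8  0.5] 1.7 5.0326814991196714e-05
[[274.54943591 178.55555111]
 [274.75707763  96.4791553 ]]
```

View pics/w1.png

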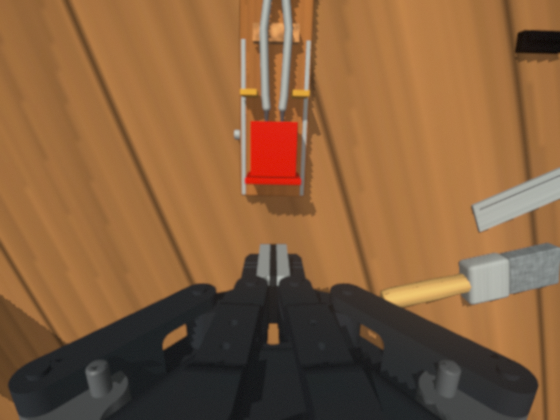

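```bash
python3 - <<'E'
from workcell import bot,camera
from h import *
c=camera("wrist")
A=plane(c,[(243.5,40),(309,40),(243.5,192),(303.5,192)],.02)
print(A.round(4).tolist())
f=(A[0]+A[1])/2;b=(A[2]+A[3])/2;d=f-b;print(f,b,"yaw",np.degrees(np.arctan2(d[1],d[0])))
u=np.array([np.cos(np.radians(71.2)),np.sin(np.radians(71.2))])
S=plane(c,[(248,92),(301,93)],.022).mean(0);Q=plane(c,[(247,184),(300.5,184)],.048);p=Q.mean(0)
print("stop",S,"plate",p,np.linalg.norm(Q[0]-Q[1]),(S-p)[:2]@u, "lat",(S-p)[:2]@[-u[1],u[0]])
s=bot.get_obs()["eef_pos"];print("plate from tcp along, lat",(p-s)[:2]@u,(p-s)[:2]@[-u[1],u[0]])
E
```

```text
[[0.545, -0.1373, 0.02], [0.591, -0.153, 0.02], [0.5051, -0.2455, 0.02], [0.5525, -0.2617, 0.02]]
[ 0.56799846 -0.14515864  0.02      ] [ 0.52880415 -0.25357574  0.02      ] yaw 70.1243605987966
stop [ 0.55476566 -0.17995453  0.022     ] plate [ 0.53282095 -0.24226032  0.048     ] 0.03923948610206325 0.06605376412760715 lat -0.0006949277201385877
plate from tcp along, lat 0.026921606141008175 -0.0001124933654057827
```

Call:
send_rows([
  {"grip": 0,"translation": [0,0,0.045],"twist": [0,0,0.5]},
  {"grip": 0,"translation": [0,0,0.08],"twist": [0,0,0.5]},
  {"grip": 0,"translation": [0,0,0.0945],"twist": [0,0,0.5]},
  {"grip": 0,"translation": [0.004,0,0.0945],"twist": [0,0,0.5]},
  {"grip": 0,"translation": [0.01,0,0.0945],"twist": [0,0,0.5]},
])

```text
clock: 2.42
eef_pos: [0.5283, -0.2591, 0.0275]
tool_rot: [0.816, 0.578, 0.0, 0.001]
ft_force: [-0.1, 0.1, 0.1]
grip_width: 0.0
```

```bash
python3 - <<'E'
from workcell import bot,camera
from h import *
c=camera("wrist");cv2.imwrite("pics/w2.png",c["color"])
go(bot,(.5347,-.239,.024),np.radians(70.8))
E
```

```text
now [ 0.5288 -0.2581  0.0276] trans mm [20.  -0.8  3.6] twist [ 0.2  0.  -0.1] yaw now 70.66 F [0.9 1.  0.5] 2.475 -0.00010927761015495566
```

View pics/w2.png

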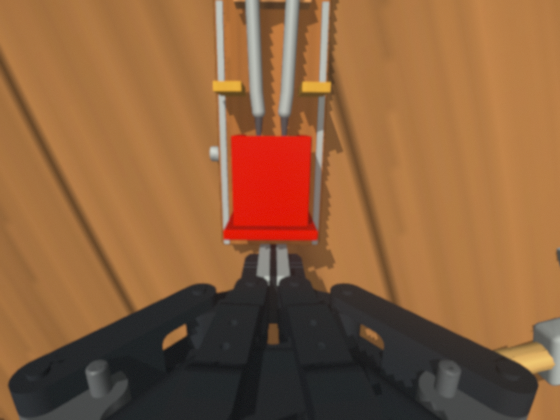

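Call:
send_rows([
  {"grip": 0,"translation": [0.003,0,0.002],"twist": [0,0,0]},
  {"grip": 0,"translation": [0.006,0,0.002],"twist": [0,0,0]},
  {"grip": 0,"translation": [0.009,0,0.002],"twist": [0,0,0]},
  {"grip": 0,"translation": [0.012,0,0.002],"twist": [0,0,0]},
])

```text
clock: 2.98
eef_pos: [0.5331, -0.2475, 0.0261]
tool_rot: [0.816, 0.578, 0.0, 0.002]
ft_force: [-1.8, -4.8, 3.0]
grip_width: -0.0002
```

Call:
send_rows([
  {"grip": 0,"translation": [0.003,0,0],"twist": [0,0,0]},
  {"grip": 0,"translation": [0.006,0,0],"twist": [0,0,0]},
])

```text
clock: 3.22
eef_pos: [0.5337, -0.2462, 0.0264]
tool_rot: [0.817, 0.577, -0.004, 0.005]
ft_force: [-6.2, -15.4, 2.4]
grip_width: -0.0001
```

```bash
python3 - <<'E'
from workcell import bot,camera
from h import *
c=camera("wrist");cv2.imwrite("pics/w3.png",c["color"])
go(bot,(.5347,-.239,.024),np.radians(70.8))
E
```

```text
now [ 0.534  -0.2449  0.0262] trans mm [ 5.8 -1.3  2.1] twist [ 0.3  0.5 -0.3] yaw now 70.48 F [-0.8 -5.3  1.3] 3.275 -0.0002091764660585088
```

View pics/w3.png

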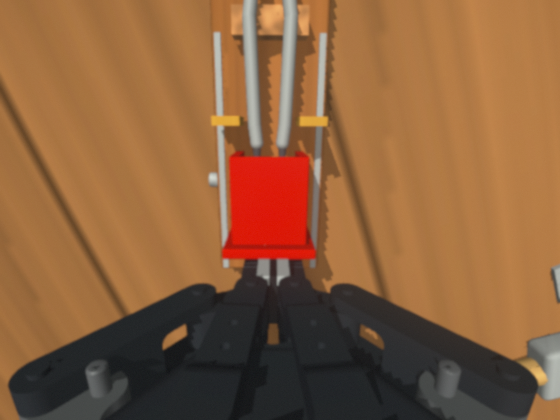

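Call:
send_rows([
  {"grip": 0,"translation": [0.003,0,0.001],"twist": [0,0,0]},
  {"grip": 0,"translation": [0.006,0,0.001],"twist": [0,0,0]},
])

```text
clock: 3.52
eef_pos: [0.536, -0.2397, 0.0253]
tool_rot: [0.817, 0.577, -0.002, 0.005]
ft_force: [-0.0, -3.3, 1.6]
grip_width: -0.0002
```

```bash
python3 - <<'E'
from workcell import bot,camera
from h import *
c=camera("wrist");cv2.imwrite("pics/w4.png",c["color"])
go(bot,(.5347,-.239,.024),np.radians(70.8))
P=plane(c,[(0,0)],0)
E
```

```text
now [ 0.5362 -0.2384  0.0251] trans mm [-1.  -1.3  1.1] twist [ 0.2  0.4 -0.3] yaw now 70.5 F [ 0.   1.3 -0.2] 3.575 -0.00015388279149581788
```

View pics/w4.png

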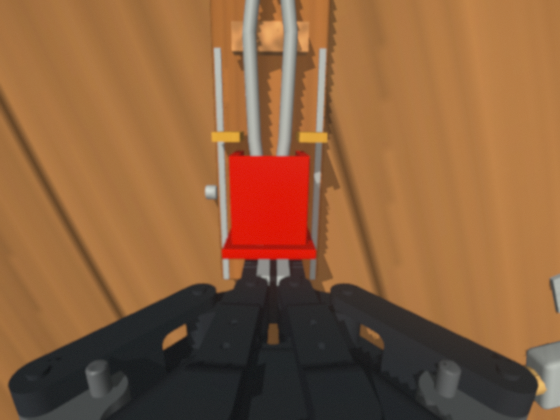

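```bash
python3 - <<'E'
from workcell import bot,camera
from h import *
c=camera("wrist")
u=np.array([np.cos(np.radians(70.8)),np.sin(np.radians(70.8))])
t=bot.get_obs()["eef_pos"]
f=lambda uv,z:((plane(c,[uv],z)[0]-t)[:2]@u*1000).round(1)
print("front top",f((271,156),.044),"stop rear z.02,.025",f((271,142),.02),f((271,142),.025),"plate rear top",f((271,258),.048),"front .048",f((271,247),.048), "railend",f((271,277),.02))
E
```

```text
front top 54.8 stop rear z.02,.025 59.2 59.4 plate rear top 11.0 front .048 16.2 railend -13.7
```

Call:
send_rows([
  {"grip": 0,"translation": [0.002,0,0],"twist": [0,0,0]},
  {"grip": 0,"translation": [0.004,0,0],"twist": [0,0,0]},
  {"grip": 0,"translation": [0.005,0,0],"twist": [0,0,0]},
])

```text
clock: 4.0
eef_pos: [0.537, -0.2342, 0.0245]
tool_rot: [0.817, 0.577, -0.003, 0.004]
ft_force: [-2.6, -6.2, -1.2]
grip_width: 0.0
```

```bash
python3 - <<'E'
from workcell import bot,camera
from h import *
c=camera("wrist");cv2.imwrite("pics/w5.png",c["color"])
go(bot,(.5347,-.239,.024),np.radians(70.8))
E
```

```text
now [ 0.5369 -0.2342  0.0245] trans mm [-5.2 -0.5  0.5] twist [ 0.2  0.5 -0.3] yaw now 70.49 F [-2.4 -4.9  0.2] 4.05 0.0004493606024536558
```

View pics/w5.png

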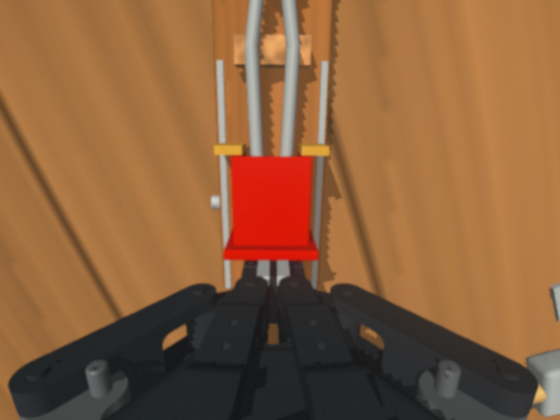

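Call:
send_rows([
  {"grip": 0,"translation": [0.003,0,0],"twist": [0,0,0]},
  {"grip": 0,"translation": [0.004,0,0],"twist": [0,0,0]},
])

```text
clock: 4.3
eef_pos: [0.537, -0.2341, 0.0246]
tool_rot: [0.817, 0.576, -0.006, 0.006]
ft_force: [-4.6, -12.2, 0.5]
grip_width: -0.0
```

```bash
python3 - <<'E'
from workcell import bot,camera
from h import *
c=camera("wrist");cv2.imwrite("pics/w6.png",c["color"][60:300,150:400].repeat(3,0).repeat(3,1)[:600])
go(bot,(.5347,-.239,.024),np.radians(70.8))
u=np.array([np.cos(np.radians(70.8)),np.sin(np.radians(70.8))])
t=bot.get_obs()["eef_pos"]
f=lambda uv,z:((plane(c,[uv],z)[0]-t)[:2]@u*1000).round(1)
print([(r,f((271,r),.022),f((271,r),.044)) for r in (150,153,156,159,162)])
E
```

```text
now [ 0.537  -0.2341  0.0247] trans mm [-5.3 -0.5  0.7] twist [ 0.2  1.  -0.5] yaw now 70.34 F [ -4.  -11.3   0.9] 4.35 0.00012521113551018423
[(150, np.float64(56.0), np.float64(57.9)), (153, np.float64(54.6), np.float64(56.7)), (156, np.float64(53.1), np.float64(55.5)), (159, np.float64(51.7), np.float64(54.3)), (162, np.float64(50.2), np.float64(53.1))]
```

View pics/w6.png

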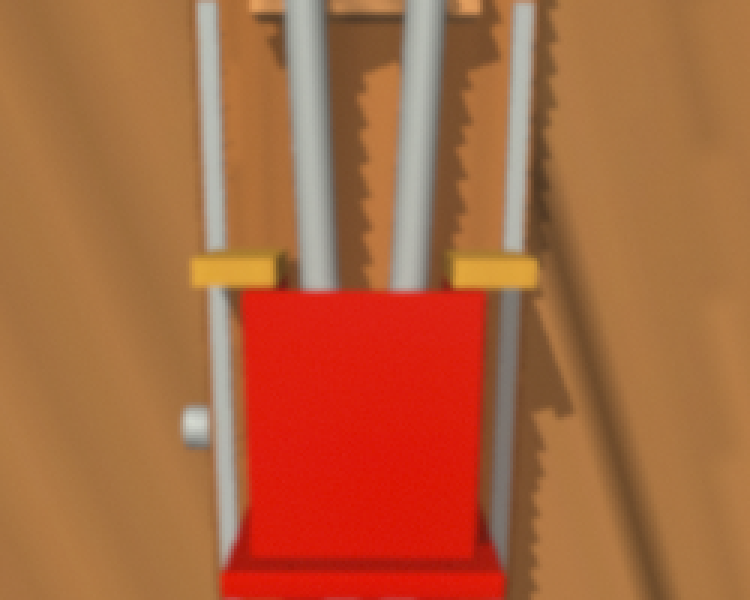

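Call:
send_rows([
  {"grip": 0,"translation": [-0.008,0,0],"twist": [0,0,0]},
  {"grip": 0,"translation": [-0.025,0,0],"twist": [0,0,0]},
  {"grip": 0,"translation": [-0.025,0,-0.05],"twist": [0,0,0]},
  {"grip": 0,"translation": [-0.025,0,-0.1],"twist": [0,0,0]},
  {"grip": 0,"translation": [-0.025,0,-0.11],"twist": [0,0,0]},
])

```text
clock: 4.97
eef_pos: [0.5313, -0.2572, 0.1394]
tool_rot: [0.817, 0.576, -0.004, 0.009]
ft_force: [0.1, 0.0, -0.0]
grip_width: 0.0
```

```bash
python3 - <<'E'
from workcell import bot,camera
from h import *
c=camera("wrist");cv2.imwrite("pics/w7.png",c["color"])
u=np.array([np.cos(np.radians(28.3)),np.sin(np.radians(28.3))])
p=np.r_[np.array([.558,.1255])-.035*u,.135];print(p)
go(bot,p,np.radians(28.3))
E
```

```text
[0.52718329 0.10890691 0.135     ]
now [ 0.5308 -0.2569  0.1388] trans mm [ 343.3 -126.5   -3.4] twist [ 0.9  0.8 42. ] yaw now 70.32 F [1.2 0.  0.5] 5.025 6.04619515376286e-06
```

View pics/w7.png

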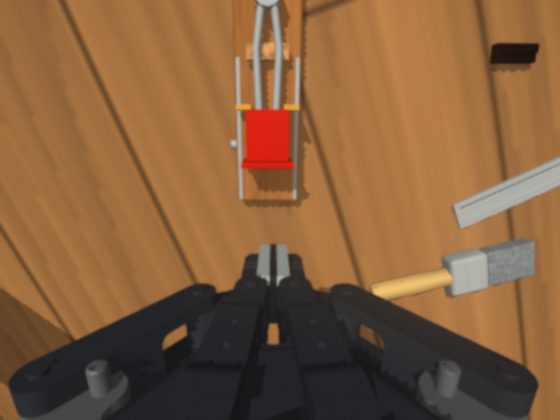

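Call:
send_rows([
  {"grip": 0,"translation": [0.04,-0.015,0],"twist": [0,0,5]},
  {"grip": 0,"translation": [0.09,-0.033,-0.001],"twist": [0,0,11]},
  {"grip": 0,"translation": [0.14,-0.052,-0.001],"twist": [0.5,0.5,17]},
  {"grip": 0,"translation": [0.19,-0.07,-0.002],"twist": [0.5,0.5,23]},
  {"grip": 0,"translation": [0.24,-0.088,-0.003],"twist": [0.9,0.8,29]},
])

```text
clock: 5.65
eef_pos: [0.5273, 0.0004, 0.1351]
tool_rot: [0.936, 0.351, -0.002, -0.002]
ft_force: [1.1, 0.4, 0.2]
grip_width: -0.0
```

```bash
python3 - <<'E'
from workcell import bot
from h import *
go(bot,(.527,.109,.12),np.radians(28.3))
E
```

```text
now [5.273e-01 4.000e-04 1.351e-01] trans mm [ 71.3 -82.   15.2] twist [-0.2  0.2 12.8] yaw now 41.13 F [1.1 0.4 0.2] 5.65 -4.7499054710989625e-05
```

Call:
send_rows([
  {"grip": 0,"translation": [0.03,-0.035,0.006],"twist": [0,0,5.5]},
  {"grip": 0,"translation": [0.06,-0.07,0.013],"twist": [0,0,11]},
  {"grip": 0,"translation": [0.0713,-0.082,0.0152],"twist": [-0.2,0.2,12.8]},
  {"grip": 0,"translation": [0.0713,-0.082,0.0152],"twist": [-0.2,0.2,12.8]},
])

```text
clock: 6.15
eef_pos: [0.5257, 0.1099, 0.1182]
tool_rot: [0.969, 0.246, -0.002, -0.0]
ft_force: [-0.0, -1.2, 0.4]
grip_width: 0.0002
```

```bash
python3 - <<'E'
from workcell import bot,camera
from h import *
c=camera("wrist");cv2.imwrite("pics/w8.png",c["color"])
go(bot,(.527,.109,.12),np.radians(28.3))
E
```

```text
now [0.526  0.109  0.1186] trans mm [ 0.9  0.5 -1.4] twist [-0.1  0.2  0.1] yaw now 28.43 F [-0.1 -0.3  0.1] 6.2 0.00018453745850076654
```

View pics/w8.png

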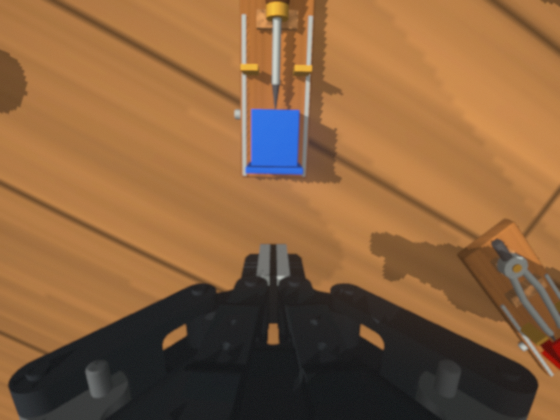

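```bash
python3 - <<'E'
from workcell import bot,camera
from h import *
c=camera("wrist")
A=plane(c,[(244,15),(310.5,15),(244,174),(305.5,174)],.02)
f=(A[0]+A[1])/2;b=(A[2]+A[3])/2;d=f-b;print("yaw",np.degrees(np.arctan2(d[1],d[0])))
u=d[:2]/np.linalg.norm(d[:2]);n=np.array([-u[1],u[0]])
t=bot.get_obs()["eef_pos"]
for k,uv,z in (("plate",[(247.5,174),(304,174)],.048),("stop",[(249.5,72),(303.5,73)],.022)):
    Q=plane(c,uv,z);p=Q.mean(0)-t;print(k,Q.mean(0),np.linalg.norm(Q[1]-Q[0]),p[:2]@u,p[:2]@n)
E
```

```text
yaw 27.5329262186951
plate [0.55657709 0.12307696 0.048     ] 0.0408210578581932 0.03362180228188791 -0.0009939798304884606
stop [0.62059822 0.15692185 0.022     ] 0.04036800842982504 0.10603732056650218 -0.000576478112136791
```

Call:
send_rows([
  {"grip": 0,"translation": [0,0.001,0.045],"twist": [0,0,0.5]},
  {"grip": 0,"translation": [0,0.001,0.08],"twist": [0,0,0.5]},
  {"grip": 0,"translation": [0.004,0.001,0.0935],"twist": [0,0,0.5]},
  {"grip": 0,"translation": [0.012,0.001,0.0935],"twist": [0,0,0.5]},
  {"grip": 0,"translation": [0.018,0.001,0.0935],"twist": [0,0,0.5]},
])

```text
clock: 6.88
eef_pos: [0.5446, 0.1163, 0.027]
tool_rot: [0.971, 0.24, 0.0, -0.0]
ft_force: [0.9, 0.6, 0.5]
grip_width: -0.0
```

Call:
send_rows([
  {"grip": 0,"translation": [0.004,0,0.002],"twist": [0,0,0]},
  {"grip": 0,"translation": [0.008,0,0.002],"twist": [0,0,0]},
  {"grip": 0,"translation": [0.012,0,0.002],"twist": [0,0,0]},
  {"grip": 0,"translation": [0.016,0,0.002],"twist": [0,0,0]},
])

```text
clock: 7.38
eef_pos: [0.5588, 0.1237, 0.0251]
tool_rot: [0.971, 0.24, 0.0, -0.0]
ft_force: [-1.3, -1.3, 1.0]
grip_width: -0.0002
```

```bash
python3 - <<'E'
from workcell import bot,camera
from h import *
c=camera("wrist");cv2.imwrite("pics/w9.png",c["color"])
go(bot,(.527,.109,.025),np.radians(27.9))
E
```

```text
now [0.5593 0.124  0.0251] trans mm [-35.5  -1.8   0.1] twist [ 0.  -0.1 -0.1] yaw now 27.84 F [-1.2 -1.7  1.1] 7.425 -0.00016226683151151258
```

View pics/w9.png

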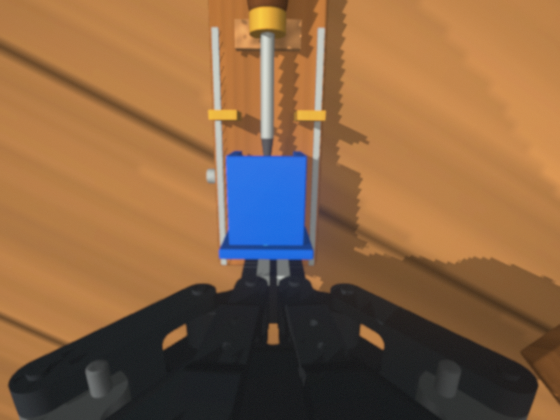

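Call:
send_rows([
  {"grip": 0,"translation": [0.003,0,0],"twist": [0,0,0]},
  {"grip": 0,"translation": [0.006,0,0],"twist": [0,0,0]},
  {"grip": 0,"translation": [0.009,0,0],"twist": [0,0,0]},
  {"grip": 0,"translation": [0.012,0,0],"twist": [0,0,0]},
])

```text
clock: 7.92
eef_pos: [0.5698, 0.1297, 0.0248]
tool_rot: [0.971, 0.24, 0.0, -0.0]
ft_force: [-0.5, 0.5, -0.6]
grip_width: -0.0003
```

Call:
send_rows([
  {"grip": 0,"translation": [0.003,0,0],"twist": [0,0,0]},
  {"grip": 0,"translation": [0.006,0,0],"twist": [0,0,0]},
])

```text
clock: 8.18
eef_pos: [0.5717, 0.1308, 0.0244]
tool_rot: [0.971, 0.24, -0.003, 0.001]
ft_force: [-13.8, -7.3, 10.6]
grip_width: 0.0001
```

```bash
python3 - <<'E'
from workcell import bot,camera
from h import *
c=camera("wrist");cv2.imwrite("pics/w10.png",c["color"][60:260,150:400].repeat(3,0).repeat(3,1))
go(bot,(.527,.109,.025),np.radians(27.9))
E
```

```text
now [0.5717 0.1308 0.0244] trans mm [-49.7  -1.6  -0.2] twist [-0.   0.4 -0.1] yaw now 27.8 F [-9.6 -5.4  7.5] 8.225 7.131545998853511e-05
```

View pics/w10.png

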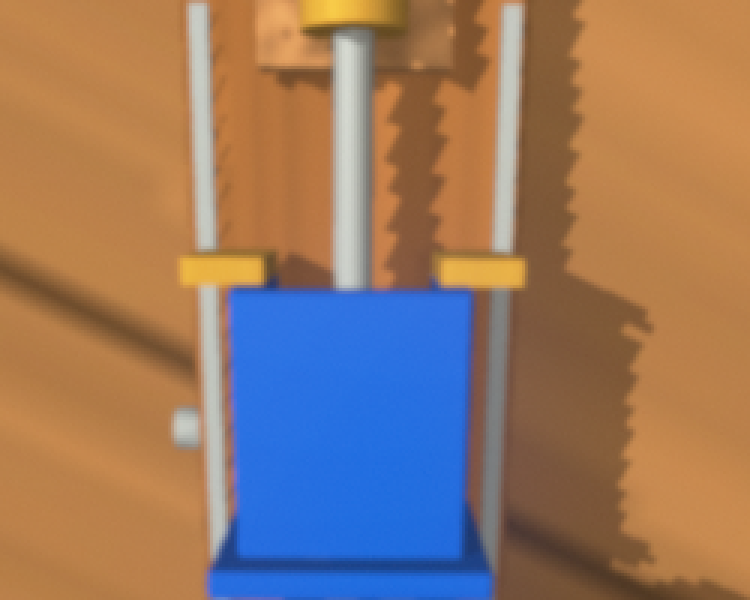

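Call:
send_rows([
  {"grip": 0,"translation": [-0.008,0,0],"twist": [0,0,0]},
  {"grip": 0,"translation": [-0.03,0,0],"twist": [0,0,0]},
  {"grip": 0,"translation": [-0.03,0,-0.05],"twist": [0,0,0]},
  {"grip": 0,"translation": [-0.05,0,-0.1],"twist": [0,0,0]},
  {"grip": 0,"translation": [-0.08,0,-0.13],"twist": [0,0,0]},
])

```text
clock: 8.85
eef_pos: [0.504, 0.0947, 0.158]
tool_rot: [0.971, 0.241, -0.0, 0.001]
ft_force: [-0.3, -0.0, -0.4]
grip_width: 0.0002
```

Call:
send_rows([
  {"grip": 0,"translation": [-0.04,0,-0.03],"twist": [0,0,0]},
  {"grip": 0,"translation": [-0.09,0,-0.06],"twist": [0,0,0]},
  {"grip": 0,"translation": [-0.09,0,-0.06],"twist": [0,0,0]},
])

```text
clock: 9.22
eef_pos: [0.4244, 0.0523, 0.2212]
tool_rot: [0.971, 0.24, 0.003, 0.001]
ft_force: [1.3, 2.0, -0.7]
grip_width: 0.0
```

```bash
python3 - <<'E'
from workcell import bot,camera
from h import *
go(bot,(.527,.109,.025),np.radians(27.9))
i=[]
for n,(a,b) in (("scene",(205,95)),("scene",(284,183))):
    im=camera(n)["color"]; i.append(cv2.resize(im[b:b+100,a:a+100],(400,400),interpolation=cv2.INTER_CUBIC))
cv2.imwrite("pics/f1.png",np.hstack(i))
t=camera("top")["color"]; cv2.imwrite("pics/f2.png",t)
E
```

```text
now [0.4244 0.0523 0.2212] trans mm [116.   -3.  196.9] twist [ 0.2 -0.3 -0.1] yaw now 27.78 F [ 1.3  2.  -0.7] 9.225 4.056584906117218e-05
```

View pics/f1.png

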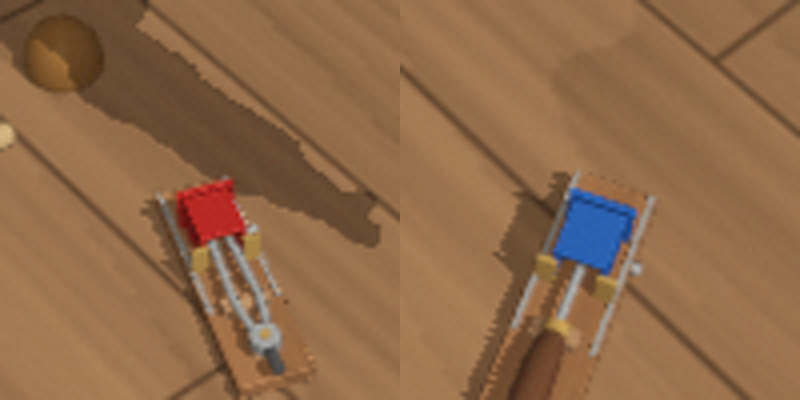

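View pics/f2.png

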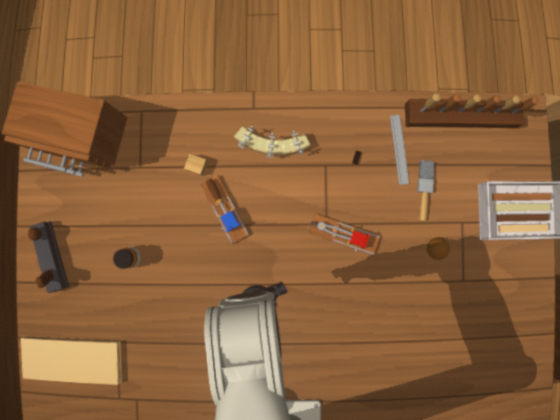

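```bash
python3 - <<'E'
from workcell import camera
from h import *
c=camera("scene")
for col,off,pl,st in(("red",(205,95),[(177,191),(232,177)],[(200,258),(251,243)]),("blue",(284,183),[(172,187),(236,207)],[(148,268),(206,288)])):
    f=lambda v,z:plane(c,np.array(v)/4+np.array(off)-.375,z).mean(0)
    print(col,np.linalg.norm((f(pl,.048)-f(st,.022))[:2]))
c=camera("top");im=c["color"]
t=[cv2.resize(im[b:b+100,a:a+100],(400,400),interpolation=cv2.INTER_CUBIC) for a,b in((315,191),(184,179))]
cv2.imwrite("pics/f3.png",np.hstack(t))
E
```

```text
red 0.041823493029933344
blue 0.04449145302919409
```

View pics/f3.png

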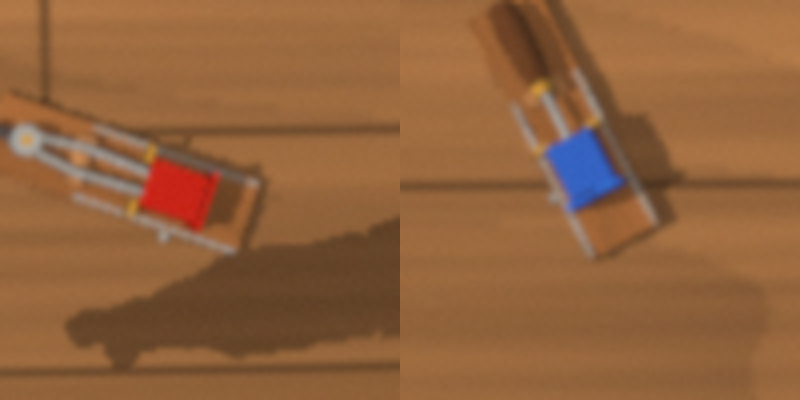

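Both guards sit against the stops and the loose things have not moved, so I am handing in.

```bash
python3 - <<'E'
from workcell import bot
print(bot.job_done())
E
```

```text
the job is handed in; nothing more can be done
None
```

I pushed the red guard home first, then the blue one, with the closed fingertips square on each push plate. Then I withdrew the arm clear of everything and handed in at about 9.4 s.

- **Contact:** both guards ended at a hard stop. The red one held at about 13 N without moving further. The blue one stopped dead with about 19 N measured, part of it vertical.
- **Pictures:** close wrist views showed each front edge level with its brass stops. After the arm withdrew, the scene and top views showed both guards still there.
- **Measured distance:** from plate to stops I got about 42 mm for red and 44 mm for blue, against a nominal 45 mm. The 3 mm and 1 mm differences are about what I'd expect from picking pixels by hand with a 2 mm calibration.
- **Loose things:** by eye in the before and after top views, the loose things, including the dome weight, saddle, jar and neck block, are in the same places.

No check failed. The first estimates of the red plate's position differed between the top and scene cameras by about 4 mm. I settled that with a close wrist view before pushing.

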